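# Set an axle stand on its pawl level with its mate and lay the axle across

## Robot

A 7-joint arm with a two-finger parallel gripper is mounted at the origin on the work surface. World frame = base frame: x ahead of the robot, y to its left, z up, the work surface at z = 0. Lengths are in m, angles in degrees, forces in N, time in s.
With the tool pointing down it reaches from about 0.425 to 0.875 m from the base axis. Payload 4.7 kg.
Tool frame: the origin (TCP) lies at the centre of the arm's flange, where the gripper is bolted on; the fingertips stand 182 mm ahead of it and the grasp point (between the pads) lies 164 mm ahead of it; z points along the fingers, x is the direction in which the jaws open and shut, and the axes are right-handed (so a half turn about z gives the same grasp; the last joint's range is limited). The gripper opens to 87 mm and grips with 3 to 60 N. Pads are 19 mm wide; open, the fingers measure 117 mm over their backs; the gripper's body (75 mm by 190 mm) begins 51 mm behind the grasp point.
Start: joints at [71.625, 18.392, -4.016, 83.108, 1.295, 78.541, -3.26], TCP at [0.214, -0.614, 0.405] pointing down, gripper open.
Joint ranges: [-163.93, 163.93], [-17.29, 119.83], [-79.2, 71.16], [3.27, 140.29], [-89.18, 269.18], [5.43, 117.66], [-154.24, 154.24]. Speed limits (degrees/s): [147.25, 147.25, 180, 180, 180, 180, 180].

## Interface

Orientations are given as [roll, pitch, yaw] about the fixed x, y, z axes, in that order (R = Rz(yaw) Ry(pitch) Rx(roll)).
In Python, from cell import env gives the robot as it stands. The module is installed in compiled form; this text tells all that it offers.
- The arm moves only by the tool carry_out, never from a script. Its argument "increments" is a list of rows, each a list of 5 numbers: the shift along the world's x, y, z in m, then the turn about the world's z in degrees, then the gripper's target within -1 to 1 (shut at 1, half-way at 0, fully open at -1). In form: [[dx, dy, dz, spin, jaw], ...]. A call has 1 to 20 rows; each row is the pose to reach, as a shift and turn from the pose commanded when the call began; what a row does not reach only later rows make up. A row lasts 1/10 s, in which the tool goes at most 50 mm and 8.59 degrees, less where a joint would pass 70% of its speed; a pose out of reach is approached as far as the arm can. A call with a gripper value outside its range is refused whole. The fingers move at their own pace and stop on an object; "grip_force" is the grip in N (left out, the last holds). Time passes only in rows, so rows that repeat a pose let the fingers close. It gives the time, the measured TCP pose, the force and the opening at its end, in the units of the state.
- env.get_obs(): the state, without advancing time (a new reading comes with each control period).
- env.read_camera(name): name is "side" or "top"; returns (picture, depth): 480x640x3 uint8, red, green, blue; 480x640 float32, m along the optical axis (not along the pixel's ray), 0 where there is no reading.
- env.get_calibration(name): a dict with "K" (3x3 intrinsics, pixels), "camera_from_world" (4x4, takes a point from world to camera coordinates). Camera axes: x right, y down, z forward; pixel columns grow to the right and rows downward; lengths in m; the calibration is good to about 2 mm. A picture is of the moment at which its call begins. get_calibration takes no time and is no camera call.
- env.sign_off(): hands the job in, once; it reports no verdict.
The state is a dict: "time_s": time; "qpos": joint angles; "joint_velocities": joint speeds; "effort": joint torques, N m; "tool_pos": TCP position; "tool_rot": TCP orientation; "force": force on the tool from outside, world axes, zero at the start; "wrist_torque": the same for the moment, N m; "grip_width": finger opening in m.
Only numpy, scipy, OpenCV 4.12 (cv2) and the standard library are available. Lean on these libraries where they do the work, as an engineer would, in place of code of your own. Each camera call takes 0.05 s, during which the arm holds its last target.

## Task

The two axle stands on the counter must carry the axle level, but the lower one's post has been left hanging in its stiff guide between two notches. Raise that post past the same notch as its mate's (no higher: it will not come back down), let the pawl drop in, ease the post back down onto the pawl without ramming it, and bear down on it with about 20 N (two kilos) for a good second to prove that the lock holds. Then lay the axle from its wooden blocks across both saddles, setting it down rather than dropping it, and leave everything else where it is.

Things in the scene. Friction and masses are not known exactly. Their poses are not given: they have to be found in the camera images.
- stand: the stand to be set: red four-legged steel axle (jack) stand, about 180 x 180 mm over its feet, fixed; sleeve 42 mm square with its top 150 mm above the counter. Origin on the counter under the post; x towards the pawl's side, z up. 
- mate: its mate, already set on its fourth notch and fixed in place: same red four-legged steel axle (jack) stand, about 180 x 180 mm over its feet, fixed; sleeve 42 mm square with its top 150 mm above the counter. Origin on the counter under the post; x towards the pawl's side, z up. The stands are about 270 mm apart, along their y axes; either may be on the left.
- post: toothed bar (22 mm square, about 0.75 kg) of the stand to be set, with a dished saddle on top: 40 mm wide in y (flat sides to grip, from 23 to 2 mm below the origin), 75 mm long in x, horns at both x ends rising 17 mm above the origin. Origin at the trough's bottom. It slides straight up and down; a stiff guide drags with about 11 N either way, so it stays where it is let go
- saddle (a point): bottom of the trough of that saddle, at its centre. It is 259 mm above the counter when the post bears in the fourth notch, 18 mm less or more for each notch down or up, and starts somewhere between 207 and 235 mm. The axle's centre line comes to lie 14 mm above it. Axes as the stand's
- mate_saddle (a point): the same point on the mate's saddle (259 mm above the counter)
- pawl: steel gravity pawl with a hanging rubber-tipped handle on the stand's x side, pivoted 26 mm from the post's axis. It needs no touching: its nose rides out over the teeth as the post rises and falls back by weight. A few mm above a notch it is in under that notch's tooth; some 18 mm above, it falls into the next notch and the post cannot go back
- pawl_handle (a point): tip of the pawl's handle, 112 mm out from the post's axis; 97 mm above the counter with the pawl fully in, up to 15 mm higher while a tooth passes
- axle: tubular axle, 28 mm diameter and 330 mm long with 20 mm stub ends (374 mm in all), about 0.6 kg, lying level in the wooden blocks with its centre line about 48 mm above the counter. Origin at its middle, y along it
- blocks: pair of wooden vee blocks 210 mm apart in y on a strip, fixed; 70 mm wide, 45 mm high; between them the axle can be gripped. Origin on the counter in the middle
- disc: grinding disc 75 mm across and 9 mm thick lying between the stands; leave alone
- spray: yellow spray can 155 mm high; leave alone
- screw_jar: clear jar 75 mm high with black lid; leave alone
- carton: cardboard carton 70 x 90 x 55 mm; leave alone
- tape_measure: yellow tape measure 62 x 30 x 60 mm; leave alone
- wrench: open wrench 170 mm long; leave alone
- screwdriver: blue screwdriver 200 mm long; leave alone

How it is judged (in metres and radians):
On the way, in this order (a step that is already met when the one before it is completed fails the run):
1. the post is raised past the fourth notch (z of saddle in the frame of stand above 0.2602 m), for 0.1 s.
2. the post sits on its pawl in the fourth notch and the pawl carries at least 12 N (z of saddle in the frame of stand between 0.2565 and 0.26 m and z of pawl_handle in the frame of stand below 0.102 m and contact force between post and pawl above 12 N), for 0.4 s.
At the end, for the whole second after the job is handed in: The post rests on its pawl in the fourth notch (saddle point 256.5 to 260 mm above the counter, pawl handle hanging within 5 mm of its lowest), the axle lies at rest in both saddles (its centre line 10 to 20 mm above the trough), level within 0.02 rad (z of saddle in the frame of stand between 0.2565 and 0.26 m and z of pawl_handle in the frame of stand below 0.102 m and angle between axle's own y axis and vertical between 1.5508 and 1.5908 rad and contact force between axle and post above 0.5 N and contact force between axle and mate above 0.5 N and z of axle in the frame of saddle between 0.01 and 0.02 m and linear speed of axle below 0.01 m/s); the robot touches nothing.
It fails at once if the post was rammed onto the pawl (over 38 N between them in the fourth notch, or over 80 N anywhere) (contact force between post and pawl above 80 N or (contact force between post and pawl above 38 N and z of saddle in the frame of stand between 0.2565 and 0.2598 m)).
It fails at once if the axle was forced into a saddle (over 60 N) (contact force between axle and post above 60 N or contact force between axle and mate above 60 N).
It fails at once if the axle was let fall or knocked about (faster than 0.35 m/s out of the fingers) (linear speed of axle above 0.35 m/s and contact force between the fingers and axle below 0.2 N).
It fails at once if the post was raised past the fifth notch (z of saddle in the frame of stand above 0.2775 m).
It fails at once if a bystander was moved more than 20 mm (distance of any of disc, spray, screw_jar, carton, tape_measure, wrench, screwdriver from where it was at the start of the episode above 0.02 m).
It also fails if it takes over 69 s, if anything falls off the work surface, if the arm or the gripper's body presses on something with over 40 N, if the wrist force passes 120 N, or if a joint passes its speed limit or range.

## Working session

There is one attempt and no reset: what is moved stays moved. The work goes in short steps, Python scripts to look and compute and a tool call to move; the robot and the scene stay as the last step left them, time stands still between calls to the robot, and variables do not carry over. Pictures are saved under pics/ and viewed, and the job is handed in when it is done.

Besides the shell and the picture viewer there is one more tool, called after "Call:" in YAML: its name, and indented under it one key for each argument. carry_out: Moves the arm, as the interface text tells. Its arguments: {"type":"object","properties":{"increments":{"type":"array"},"grip_force":{"type":"number"}},"required":["increments"]}

```bash
mkdir -p pics; python3 - <<'E'
from cell import env
import cv2, numpy as np
print(env.get_obs())
for n in ("side","top"):
    im,d=env.read_camera(n); np.savez(f"{n}0.npz",im=im,d=d)
    cv2.imwrite(f"pics/{n}0.png",im[:,:,::-1]); c=env.get_calibration(n); print(n,c)
E
```

```text
{'time_s': 0.0, 'qpos': array([71.62531891, 18.43817971, -4.0138095 , 83.17383202,  1.29572276,
       78.54105758, -3.26100542]), 'joint_velocities': array([-0.07336808,  0.0434627 ,  0.09042537,  0.02152644, -0.00814359,
       -0.00454604, -0.07444884]), 'effort': array([ 8.41359656e-05, -4.91288352e+01, -4.03519431e-01, -3.12532532e+01,
       -6.37794798e-02,  4.37053211e-02,  2.15193263e-04]), 'tool_pos': array([ 0.21346024, -0.61373453,  0.40368031]), 'tool_rot': array([ 1.79993011e+02,  1.07794429e-01, -7.08180949e+01]), 'force': array([-0.62875041,  0.17140942, -0.48062816]), 'wrist_torque': array([-0.0052309 , -0.01816936,  0.01380541]), 'grip_width': 0.08693678627925806}
side {'K': array([[559.93066362,   0.        , 317.79414572],
       [  0.        , 559.93066362, 241.24464766],
       [  0.        ,   0.        ,   1.        ]]), 'camera_from_world': array([[-0.82097418, -0.57090285,  0.00844551,  0.44296364],
       [-0.3628881 ,  0.51030922, -0.77967732,  0.3488845 ],
       [ 0.44081019, -0.64315973, -0.62612454,  1.18085604],
       [ 0.        ,  0.        ,  0.        ,  1.        ]])}
top {'K': array([[455.98212294,   0.        , 316.03026188],
       [  0.        , 455.98212294, 238.88945758],
       [  0.        ,   0.        ,   1.        ]]), 'camera_from_world': array([[-1.91468924e-03, -9.99998132e-01,  2.64602994e-04,
         9.60269852e-03],
       [-9.97318386e-01,  1.89019982e-03, -7.31605332e-02,
         5.37919056e-01],
       [ 7.31598963e-02, -4.03973117e-04, -9.97320142e-01,
         1.12596484e+00],
       [ 0.00000000e+00,  0.00000000e+00,  0.00000000e+00,
         1.00000000e+00]])}
```

View pics/side0.png

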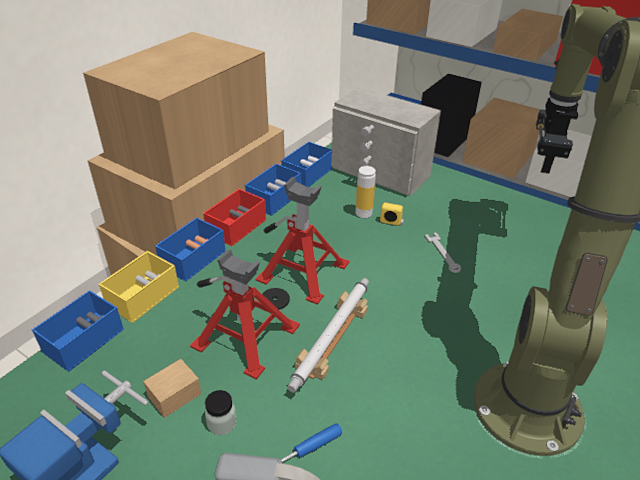

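View pics/top0.png

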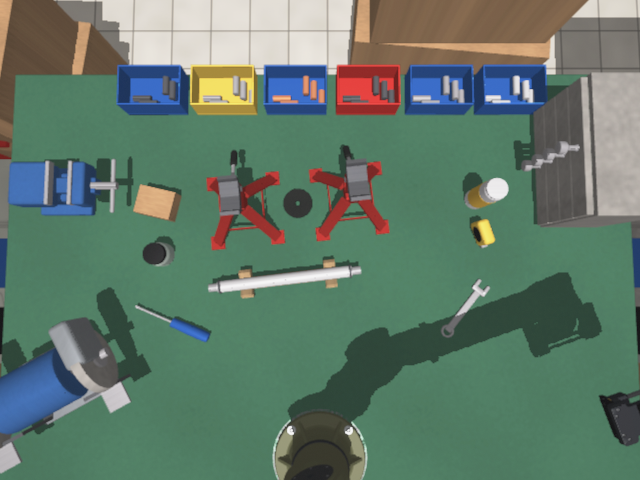

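The left stand (top picture about 230,195; side 238,265) looks lower, and the right one (357,180; side 302,190) looks like the mate. The axle lies at about (285,279) in the top picture. Next I measure these points with depth.

```bash
cat > h.py <<'E'
import numpy as np, cv2
from cell import env
def cloud(name,d):
    c=env.get_calibration(name);K=c["K"];T=np.linalg.inv(c["camera_from_world"])
    v,u=np.mgrid[0:480,0:640]
    p=np.stack([(u-K[0,2])/K[0,0]*d,(v-K[1,2])/K[1,1]*d,d,np.ones_like(d)],-1)
    w=(p@T.T)[...,:3]; w[d<=0]=np.nan; return w
def proj(name,P):
    c=env.get_calibration(name);q=c["camera_from_world"]@np.append(P,1);q=c["K"]@q[:3];return q[:2]/q[2]
def rect(xy):
    return cv2.minAreaRect((xy*1000).astype(np.float32))
E
python3 - <<'E'
from h import *
W={}
for n in("top","side"):
    f=np.load(n+"0.npz");W[n]=cloud(n,f["d"])
    w=W[n]
    g=f["im"].astype(int)
    for nm,(ylo,yhi) in {"L":(0.1,0.32),"R":(-0.2,0.06)}.items():
        m=(w[...,0]>.45)&(w[...,0]<.85)&(w[...,1]>ylo)&(w[...,1]<yhi)&(w[...,2]>.17)&(w[...,2]<.31)
        p=w[m]; print(n,nm,m.sum(),"z pct",np.percentile(p[:,2],[1,10,25,50,75,90,99]).round(4),"min",p.min(0).round(3),"max",p.max(0).round(3),rect(p[:,:2]))
    # axle: bright
    m=(g.min(-1)>140)&(w[...,0]>.3)&(w[...,0]<.6)&(w[...,1]>-.2)&(w[...,1]<.35)&(w[...,2]>.03)&(w[...,2]<.08)
    p=w[m];print(n,"axle",m.sum(),rect(p[:,:2]),np.percentile(p[:,2],[1,50,90,99]))
    m=(w[...,0]>.3)&(w[...,0]<.9)&(w[...,1]>-.3)&(w[...,1]<.35)&(abs(w[...,2])<.006); print("table",np.median(w[m][:,2]))
# crops
for n,b in(("top",(195,130,410,260)),("side",(190,160,350,310))):
    f=np.load(n+"0.npz");x0,y0,x1,y1=b
    cv2.imwrite(f"pics/{n}crop0.png",cv2.resize(f["im"][y0:y1,x0:x1,::-1],None,fx=3.6,fy=3.6,interpolation=cv2.INTER_CUBIC))
E
```

```text
top L 826 z pct [0.2012 0.2183 0.2205 0.2229 0.2279 0.236  0.239 ] min [0.571 0.166 0.195] max [0.657 0.213 0.242] ((614.2928466796875, 189.05752563476562), (82.17030334472656, 41.04206466674805), 5.570163249969482)
top R 874 z pct [0.2419 0.2588 0.2608 0.2627 0.2671 0.2758 0.2786] min [ 0.595 -0.1    0.17 ] max [ 0.68  -0.051  0.282] ((637.8358764648438, -75.59707641601562), (82.63134002685547, 40.54160690307617), 6.52837610244751)
top axle 1487 ((438.0495300292969, 85.33943176269531), (27.14684295654297, 371.2156677246094), 6.65049934387207) [0.03641857 0.05059211 0.05419019 0.05642905]
table 0.0001900429611221277
side L 888 z pct [0.1709 0.1987 0.2123 0.2208 0.2252 0.2342 0.2377] min [0.572 0.167 0.17 ] max [0.661 0.217 0.239] ((616.6409912109375, 192.84303283691406), (90.23701477050781, 44.53266143798828), 5.327615737915039)
side R 843 z pct [0.1724 0.1916 0.2258 0.2571 0.2626 0.2721 0.2774] min [ 0.594 -0.1    0.17 ] max [ 0.68  -0.046  0.28 ] ((637.164794921875, -73.43901062011719), (84.68754577636719, 50.24407958984375), 4.6046247482299805)
side axle 1472 ((446.03826904296875, 87.55152893066406), (41.25320053100586, 376.21826171875), 6.765386581420898) [0.03609884 0.04903894 0.05280372 0.05540491]
table -0.00033461585489380496
```

View pics/topcrop0.png

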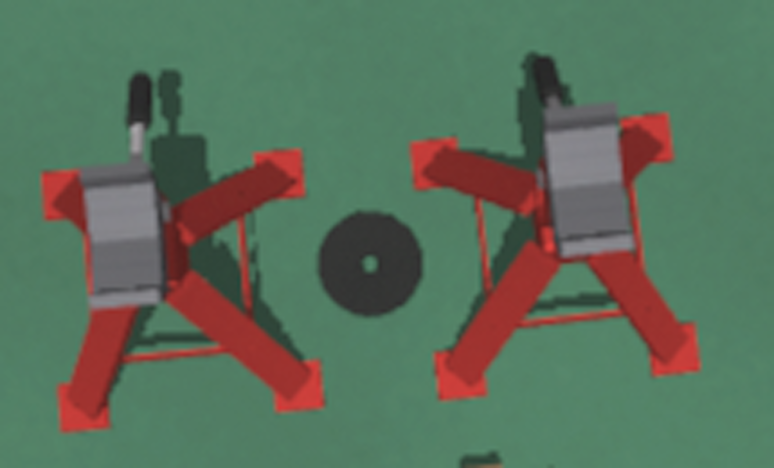

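View pics/sidecrop0.png

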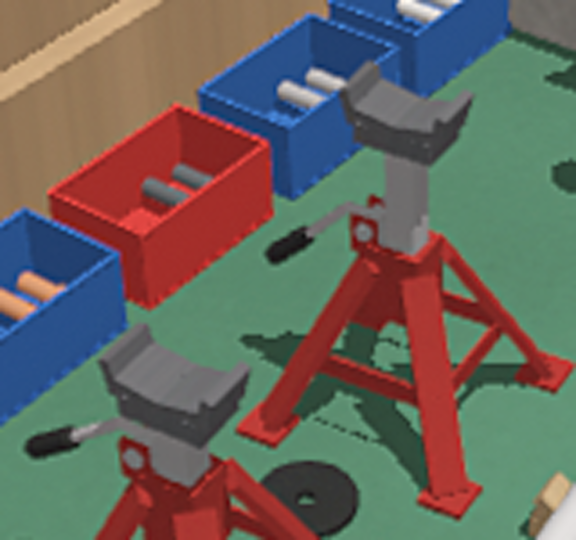

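```bash
python3 - <<'E'
from h import *
f=np.load("top0.npz");w=cloud("top",f["d"])
for nm,(ylo,yhi,zh) in {"L":(0.1,0.32,.2275),"R":(-0.2,0.06,.268)}.items():
    m=(w[...,0]>.45)&(w[...,0]<.85)&(w[...,1]>ylo)&(w[...,1]<yhi)&(w[...,2]>.17)&(w[...,2]<.31)
    p=w[m]; c=np.array(rect(p[:,:2])[0])/1000
    a=np.radians(6.5 if nm=="R" else 5.6)
    ux=np.array([np.cos(a),np.sin(a)]);uy=np.array([-ux[1],ux[0]])
    s=(p[:,:2]-c)@ux;t=(p[:,:2]-c)@uy
    print(nm,c)
    for x in np.arange(-44,46,4):
        k=abs(s*1000-x)<2
        if k.sum(): print(x,k.sum(),np.median(p[k,2]).round(4),p[k,2].min().round(4),p[k,2].max().round(4), (t[k].min()*1000).round(1),(t[k].max()*1000).round(1))
    # horn tops
    hm=p[:,2]>zh+.006
    print("horn",rect(p[hm,:2]),np.median(p[hm,2]))
    hm=(p[:,2]>zh-.012)
    print("up",rect(p[hm,:2]))
E
```

```text
L [0.61429285 0.18905753]
-40 31 0.235 0.2322 0.2387 -19.1 20.5
-36 43 0.2362 0.2198 0.242 -19.9 19.6
-32 27 0.2287 0.2111 0.2372 -20.1 19.5
-28 38 0.2239 0.1954 0.2299 -20.2 19.6
-24 38 0.2231 0.2076 0.2262 -20.2 19.5
-20 37 0.2226 0.2047 0.2266 -20.5 18.9
-16 42 0.2225 0.2029 0.2258 -20.2 18.1
-12 38 0.2214 0.1999 0.2246 -20.0 18.3
-8 37 0.2209 0.2011 0.2236 -20.5 18.3
-4 40 0.2203 0.1959 0.2229 -20.0 18.5
0 34 0.2186 0.2075 0.2216 -20.2 18.4
4 43 0.219 0.2072 0.2223 -20.5 19.6
8 41 0.2201 0.2049 0.2246 -20.5 19.5
12 40 0.2214 0.2033 0.225 -20.3 19.0
16 42 0.2216 0.1986 0.2267 -20.4 18.3
20 40 0.2229 0.1979 0.2266 -20.2 20.1
24 43 0.2232 0.1985 0.2281 -20.4 19.3
28 47 0.2244 0.2041 0.2299 -20.5 18.4
32 61 0.2314 0.2174 0.2406 -20.5 19.5
36 38 0.2361 0.2288 0.2423 -20.3 20.0
40 26 0.235 0.2244 0.2397 -20.5 20.2
horn ((614.1370849609375, 188.79905700683594), (81.79460144042969, 40.53996658325195), 5.59206485748291) 0.23614950492755304
up ((614.2928466796875, 189.05752563476562), (82.17030334472656, 41.04206466674805), 5.570163249969482)
R [ 0.63783588 -0.07559708]
-40 37 0.2757 0.272
[... 308 characters left out ...]
406 0.2637 -19.3 20.3
-4 42 0.2597 0.2504 0.2634 -20.0 20.1
0 40 0.2591 0.2528 0.2634 -18.5 20.1
4 42 0.2604 0.2384 0.2628 -18.8 20.1
8 43 0.2605 0.2382 0.2646 -19.0 19.8
12 44 0.2611 0.2455 0.265 -19.5 20.0
16 42 0.2619 0.2547 0.2648 -20.0 20.1
20 41 0.2625 0.2589 0.2674 -18.4 19.7
24 46 0.2627 0.2338 0.2668 -19.0 20.1
28 48 0.2641 0.17 0.2676 -19.2 20.1
32 67 0.2712 0.2488 0.2791 -19.0 19.9
36 40 0.276 0.2582 0.2809 -18.4 20.1
40 31 0.2742 0.2661 0.2783 -19.6 20.0
horn ((637.5454711914062, -75.18054962158203), (82.22051239013672, 39.92530059814453), 6.893644332885742) 0.2761327475019212
up ((637.8482055664062, -75.66373443603516), (82.63504791259766, 40.423912048339844), 6.496888160705566)
```

Trough readings: the mate is at 0.259 m, as specified, at (0.638, -0.076). The post is at 0.2187 m, in the stated 207–235 mm range, at (0.614, 0.189). The stands are 266 mm apart with a yaw of about 5.4°. The axle middle is at (0.438, 0.085), yaw 6.7°. I'll go up and over to the post.

Call:
carry_out:
  increments:
    - [0,0,0.05,0,-1]
    - [0,0,0.1,-5,-1]
    - [0.02,0.04,0.12,-10,-1]
    - [0.04,0.08,0.12,-14,-1]
    - [0.06,0.12,0.12,-14,-1]
    - [0.08,0.16,0.12,-14,-1]
    - [0.1,0.2,0.12,-14,-1]
    - [0.12,0.24,0.12,-14,-1]
    - [0.14,0.28,0.12,-14,-1]
    - [0.16,0.32,0.12,-14,-1]
    - [0.18,0.36,0.12,-14,-1]
    - [0.2,0.4,0.12,-14,-1]
    - [0.22,0.44,0.12,-14,-1]
    - [0.24,0.48,0.12,-14,-1]
    - [0.26,0.52,0.12,-14,-1]
    - [0.28,0.56,0.12,-14,-1]
    - [0.3,0.6,0.12,-14,-1]
    - [0.32,0.64,0.12,-14,-1]
    - [0.34,0.68,0.12,-14,-1]
    - [0.36,0.72,0.12,-14,-1]

```text
time_s: 2.1
tool_pos: [0.5741, 0.1074, 0.5246]
tool_rot: [180.0, -0.0, -84.9]
force: [0.2, -0.1, -0.5]
grip_width: 0.0869
```

Call:
carry_out:
  increments:
    - [0.02,0.04,0,0,-1]
    - [0.04,0.083,0,0,-1]
    - [0.04,0.083,0,0,-1]
    - [0.04,0.083,0,0,-1]
    - [0.04,0.083,0,0,-1]

```text
time_s: 2.6
tool_pos: [0.6137, 0.1878, 0.5246]
tool_rot: [180.0, -0.1, -84.9]
force: [-0.7, -0.4, -0.5]
grip_width: 0.0871
```

```bash
python3 - <<'E'
from h import *
o=env.get_obs()
for k in("time_s","qpos","tool_pos","tool_rot","force","grip_width"):print(k,o[k])
im,d=env.read_camera("side");np.savez("side1.npz",im=im,d=d);cv2.imwrite("pics/side1.png",im[:,:,::-1])
E
```

```text
time_s 2.6
qpos [  13.57982144   21.45844314  -46.0578999    71.38252528   15.35978259
   93.29391561 -114.44122768]
tool_pos [0.61368482 0.18779979 0.52460725]
tool_rot [ 1.79977996e+02 -7.82237481e-02 -8.49102852e+01]
force [-0.73887232 -0.41020258 -0.53728526]
grip_width 0.08705337675099854
```

View pics/side1.png

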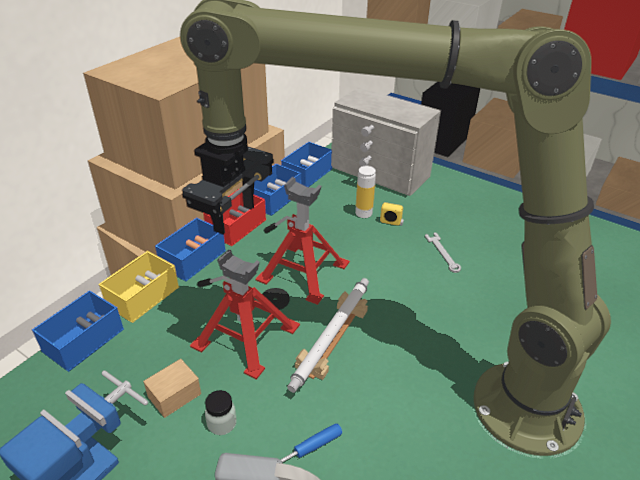

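Call:
carry_out:
  increments:
    - [0.0005,0.001,-0.03,0,-1]
    - [0.0005,0.001,-0.06,0,-1]
    - [0.0005,0.001,-0.08,0,-1]
    - [0.0005,0.001,-0.095,0,-1]
    - [0.0005,0.001,-0.11,0,-1]
    - [0.0005,0.001,-0.12,0,-1]
    - [0.0005,0.001,-0.13,0,-1]
    - [0.0005,0.001,-0.14,0,-1]
    - [0.0005,0.001,-0.147,0,-1]
    - [0.0005,0.001,-0.154,0,-1]
    - [0.0005,0.001,-0.154,0,-1]
    - [0.0005,0.001,-0.154,0,-1]

```text
time_s: 3.85
tool_pos: [0.6141, 0.1902, 0.3709]
tool_rot: [-180.0, 0.0, -84.8]
force: [0.3, -0.1, -0.2]
grip_width: 0.0873
```

```bash
python3 - <<'E'
from h import *
im,d=env.read_camera("side");np.savez("side2.npz",im=im,d=d);cv2.imwrite("pics/side2.png",cv2.resize(im[130:330,120:390,::-1],None,fx=2.9,fy=2.9,interpolation=cv2.INTER_CUBIC))
im,d=env.read_camera("top");cv2.imwrite("pics/top2.png",cv2.resize(im[130:330,120:390,::-1],None,fx=2.9,fy=2.9,interpolation=cv2.INTER_CUBIC))
E
```

```text
(no output)
```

View pics/side2.png

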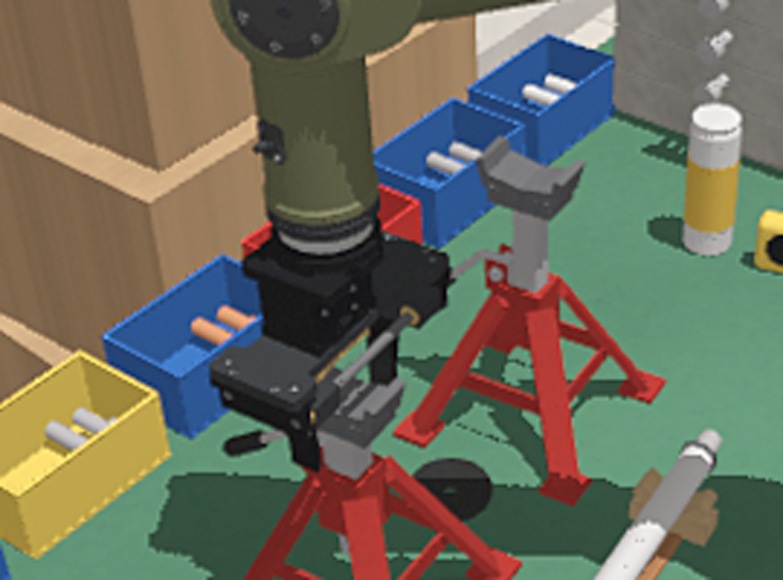

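View pics/top2.png

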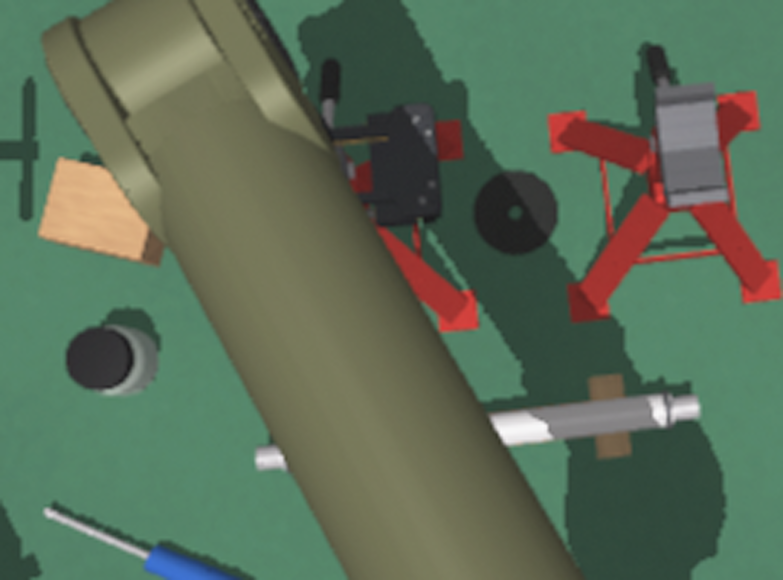

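The side view shows the fingers straddling the saddle with it centred between them (about 360,425), and nothing else is close. Closing the grip.

Call:
carry_out:
  increments:
    - [0,0,0,0,0]
    - [0,0,0,0,0.5]
    - [0,0,0,0,1]
    - [0,0,0,0,1]
    - [0,0,0,0,1]
    - [0,0,0,0,1]
    - [0,0,0,0,1]
  grip_force: 55

```text
time_s: 4.65
tool_pos: [0.6141, 0.1899, 0.3708]
tool_rot: [180.0, -0.0, -84.8]
force: [-1.9, 1.5, -0.4]
grip_width: 0.0395
```

```bash
python3 - <<'E'
from h import *
o=env.get_obs()
for k in("time_s","tool_pos","tool_rot","force","grip_width"):print(k,o[k])
E
```

```text
time_s 4.65
tool_pos [0.6140837  0.18988585 0.37076029]
tool_rot [ 1.79992911e+02 -2.94810711e-02 -8.48206407e+01]
force [-1.89140832  1.47652834 -0.37953672]
grip_width 0.03948583250678692
```

Call:
carry_out:
  increments:
    - [0,0,0.003,0,1]
    - [0,0,0.006,0,1]
    - [0,0,0.01,0,1]
    - [0,0,0.014,0,1]
    - [0,0,0.018,0,1]
    - [0,0,0.022,0,1]
    - [0,0,0.026,0,1]
    - [0,0,0.03,0,1]
    - [0,0,0.034,0,1]
    - [0,0,0.037,0,1]
    - [0,0,0.039,0,1]
    - [0,0,0.04,0,1]
    - [0,0,0.04,0,1]
    - [0,0,0.04,0,1]

```text
time_s: 6.05
tool_pos: [0.6145, 0.1897, 0.4065]
tool_rot: [179.8, 0.0, -84.8]
force: [6.8, 3.3, -18.4]
grip_width: 0.0394
```

```bash
cat > m.py <<'E'
from h import *
import sys
t=sys.argv[1]
o=env.get_obs()
for k in("time_s","tool_pos","force","grip_width"):print(k,np.round(o[k],4))
im,d=env.read_camera("side");np.savez(f"side{t}.npz",im=im,d=d)
cv2.imwrite(f"pics/side{t}.png",cv2.resize(im[130:330,150:370,::-1],None,fx=3,fy=3,interpolation=cv2.INTER_CUBIC))
w=cloud("side",d)
L=np.array([.6142,.1887]);a=np.radians(5.4);ux=np.array([np.cos(a),np.sin(a)]);uy=np.array([-ux[1],ux[0]])
s=(w[...,:2]-L)@ux;tt=(w[...,:2]-L)@uy
# near horn (-x end): the highest grey pixels
for nm,lo,hi in(("-x horn",-.046,-.030),("+x horn",.030,.046),("trough",-.01,.01)):
    m=(s>lo)&(s<hi)&(abs(tt)<.017)&(w[...,2]>.19)&(w[...,2]<.295)
    z=w[...,2][m]
    if len(z): print(nm,len(z),np.percentile(z,[10,50,90,98]).round(4))
E
python3 m.py 3
python3 - <<'E'
import sys;sys.argv=["x","9"]
from h import *
# same measure on first picture
d=np.load("side2.npz")["d"];w=cloud("side",d)
L=np.array([.6142,.1887]);a=np.radians(5.4);ux=np.array([np.cos(a),np.sin(a)]);uy=np.array([-ux[1],ux[0]])
s=(w[...,:2]-L)@ux;tt=(w[...,:2]-L)@uy
for nm,lo,hi in(("-x horn",-.046,-.030),("+x horn",.030,.046),("trough",-.01,.01)):
    m=(s>lo)&(s<hi)&(abs(tt)<.017)&(w[...,2]>.15)&(w[...,2]<.255)
    z=w[...,2][m]
    if len(z): print(nm,len(z),np.percentile(z,[10,50,90,98]).round(4))
E
```

```text
time_s 6.05
tool_pos [0.6145 0.1897 0.4065]
force [  6.7683   3.2526 -18.3875]
grip_width 0.0394
-x horn 118 [0.2467 0.2661 0.2723 0.2735]
trough 119 [0.1939 0.2115 0.2578 0.2723]
-x horn 108 [0.2122 0.2316 0.2366 0.2377]
+x horn 3 [0.1647 0.1652 0.1667 0.1671]
trough 172 [0.1552 0.176  0.2202 0.2217]
```

View pics/side3.png

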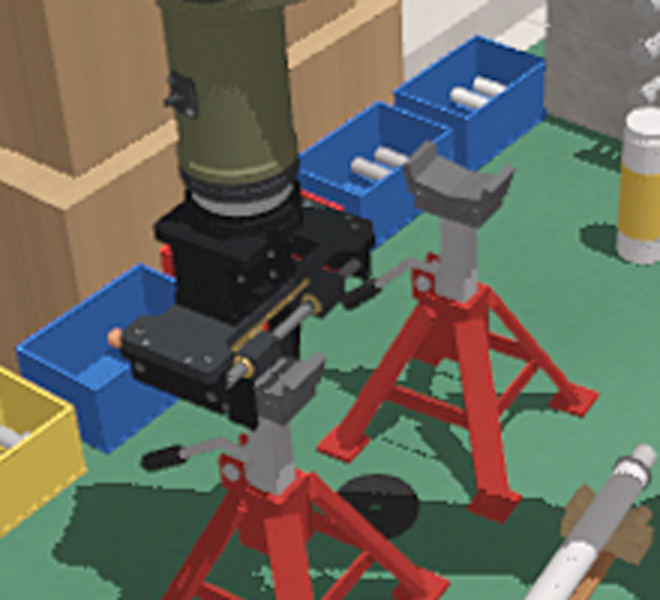

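The rise of the TCP (35.7 mm) matches that of the horn in the picture, so there is no slip. The arm yields about 4.3 mm at 18 N, so it is soft at about 4 N/mm. The saddle is now at about 0.2546. Another 9 mm takes it to about 0.2635.

Call:
carry_out:
  increments:
    - [0,0,0.002,0,1]
    - [0,0,0.004,0,1]
    - [0,0,0.006,0,1]
    - [0,0,0.008,0,1]
    - [0,0,0.009,0,1]
    - [0,0,0.009,0,1]
    - [0,0,0.009,0,1]
    - [0,0,0.009,0,1]

```text
time_s: 6.9
tool_pos: [0.6147, 0.1896, 0.4132]
tool_rot: [179.8, 0.1, -84.8]
force: [10.0, 4.5, -27.2]
grip_width: 0.0398
```

```bash
python3 m.py 4; python3 - <<'E'
from h import *
d=np.load("side4.npz")["d"];w=cloud("side",d)
a=np.radians(5.4);ux=np.array([np.cos(a),np.sin(a)]);uy=np.array([-ux[1],ux[0]])
for L in([.6142,.1887],[.6378,-.0756]):
    s=(w[...,:2]-np.array(L))@ux;tt=(w[...,:2]-np.array(L))@uy
    m=(s>-.046)&(s<-.030)&(abs(tt)<.017)&(w[...,2]>.22)&(w[...,2]<.295)
    print(m.sum(),np.percentile(w[...,2][m],[50,90,95,98]).round(4))
E
```

```text
time_s 6.9
tool_pos [0.6147 0.1896 0.4132]
force [ 10.0356   4.5434 -27.2046]
grip_width 0.0398
-x horn 124 [0.2503 0.2726 0.2786 0.2806]
trough 139 [0.1943 0.2133 0.2637 0.2778]
124 [0.2726 0.2786 0.2797 0.2806]
73 [0.2722 0.2768 0.2772 0.2774]
```

View pics/side4.png

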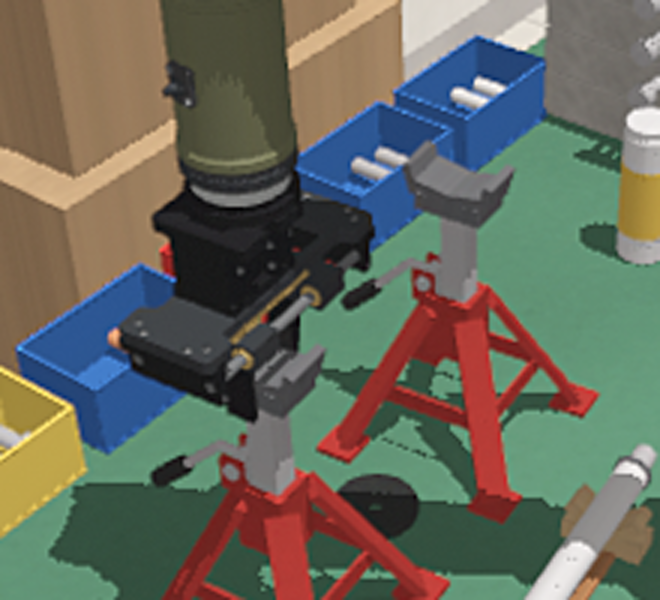

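```bash
python3 - <<'E'
from h import *
a=np.radians(5.4);ux=np.array([np.cos(a),np.sin(a)]);uy=np.array([-ux[1],ux[0]])
for t in "0 3 4".split():
    f=np.load(f"side{t}.npz");w=cloud("side",f["d"]);g=f["im"]
    for nm,L in(("L",[.6142,.1887]),("R",[.6378,-.0756])):
        s=(w[...,:2]-np.array(L))@ux;tt=(w[...,:2]-np.array(L))@uy
        m=(s>.06)&(s<.13)&(abs(tt)<.06)&(w[...,2]>.06)&(w[...,2]<.15)&(g.max(-1)<70)
        if m.sum()<5: print(t,nm,m.sum());continue
        k=s[m]>np.percentile(s[m],80)
        print(t,nm,m.sum(),"s max",s[m].max().round(4),"tip z",np.median(w[...,2][m][k]).round(4),"all z",np.percentile(w[...,2][m],[5,50,95]).round(4),"t",np.median(tt[m]).round(3))
E
```

```text
0 L 75 s max 0.1265 tip z 0.1184 all z [0.1145 0.1285 0.14  ] t 0.009
0 R 66 s max 0.1203 tip z 0.1008 all z [0.0986 0.1153 0.1293] t 0.011
3 L 76 s max 0.1228 tip z 0.1198 all z [0.1157 0.1286 0.1392] t 0.009
3 R 65 s max 0.1135 tip z 0.1035 all z [0.1007 0.1168 0.1307] t 0.011
4 L 76 s max 0.1146 tip z 0.1049 all z [0.0995 0.1177 0.1304] t 0.009
4 R 66 s max 0.1162 tip z 0.105 all z [0.101  0.1164 0.1297] t 0.012
```

The pawl has dropped in: its handle tip is at the same height as the mate's (0.105 against 0.105 in the same measure). The saddle is at about 0.2615. I'll go up 3 mm more for margin over 0.2602, shifting slightly in x and y to relieve the side load.

Call:
carry_out:
  increments:
    - [0.001,0.0005,0.001,0,1]
    - [0.002,0.001,0.002,0,1]
    - [0.002,0.001,0.003,0,1]
    - [0.002,0.001,0.003,0,1]
    - [0.002,0.001,0.003,0,1]
    - [0.002,0.001,0.003,0,1]

```text
time_s: 7.55
tool_pos: [0.6157, 0.1901, 0.4149]
tool_rot: [179.4, -0.0, -84.8]
force: [5.3, 2.5, -27.8]
grip_width: 0.0395
```

```bash
python3 m.py 5
```

```text
time_s 7.55
tool_pos [0.6157 0.1901 0.4149]
force [  5.3257   2.4796 -27.788 ]
grip_width 0.0395
-x horn 111 [0.2558 0.2741 0.2808 0.2822]
trough 156 [0.1948 0.2142 0.2664 0.2797]
```

Saddle is at about 0.2632 by both the TCP and the horns. Now I ease it down in small steps, watching the force.

Call:
carry_out:
  increments:
    - [0,0,-0.001,0,1]
    - [0,0,-0.002,0,1]
    - [0,0,-0.003,0,1]
    - [0,0,-0.004,0,1]
    - [0,0,-0.005,0,1]
    - [0,0,-0.006,0,1]
    - [0,0,-0.006,0,1]
    - [0,0,-0.006,0,1]

```text
time_s: 8.4
tool_pos: [0.615, 0.1903, 0.415]
tool_rot: [179.7, -0.1, -84.8]
force: [-3.6, -2.8, -26.7]
grip_width: 0.0396
```

Call:
carry_out:
  increments:
    - [0,0,-0.0005,0,1]
    - [0,0,-0.001,0,1]
    - [0,0,-0.0015,0,1]
    - [0,0,-0.002,0,1]
    - [0,0,-0.002,0,1]

```text
time_s: 8.9
tool_pos: [0.6149, 0.1903, 0.4149]
tool_rot: [179.7, -0.2, -84.8]
force: [-8.1, -4.8, -18.8]
grip_width: 0.0397
```

Call:
carry_out:
  increments:
    - [-0.001,-0.0005,-0.0005,0,1]
    - [-0.0015,-0.001,-0.001,0,1]
    - [-0.0015,-0.001,-0.0015,0,1]
    - [-0.0015,-0.001,-0.002,0,1]
    - [-0.0015,-0.001,-0.002,0,1]

```text
time_s: 9.4
tool_pos: [0.6141, 0.1901, 0.4149]
tool_rot: [-180.0, -0.1, -84.8]
force: [-6.6, -3.8, -12.1]
grip_width: 0.0396
```

Call:
carry_out:
  increments:
    - [0,0,-0.0005,0,1]
    - [0,0,-0.001,0,1]
    - [0,0,-0.0015,0,1]
    - [0,0,-0.002,0,1]
    - [0,0,-0.002,0,1]

```text
time_s: 9.9
tool_pos: [0.6139, 0.1901, 0.4148]
tool_rot: [-179.9, -0.1, -84.8]
force: [-9.1, -5.8, -4.7]
grip_width: 0.0391
```

Call:
carry_out:
  increments:
    - [-0.001,-0.0005,-0.0005,0,1]
    - [-0.002,-0.001,-0.001,0,1]
    - [-0.002,-0.001,-0.0015,0,1]
    - [-0.002,-0.001,-0.002,0,1]
    - [-0.002,-0.001,-0.002,0,1]

```text
time_s: 10.4
tool_pos: [0.613, 0.1897, 0.4144]
tool_rot: [-179.6, 0.0, -84.8]
force: [-5.4, -3.7, 4.1]
grip_width: 0.0396
```

Call:
carry_out:
  increments:
    - [0,0,-0.0005,0,1]
    - [0,0,-0.001,0,1]
    - [0,0,-0.001,0,1]

```text
time_s: 10.7
tool_pos: [0.6129, 0.1897, 0.4135]
tool_rot: [-179.6, -0.0, -84.8]
force: [-6.2, -3.6, 3.3]
grip_width: 0.0397
```

Call:
carry_out:
  increments:
    - [0,0,-0.0005,0,1]
    - [0,0,-0.001,0,1]
    - [0,0,-0.001,0,1]

```text
time_s: 11.0
tool_pos: [0.6129, 0.1897, 0.4125]
tool_rot: [-179.6, -0.0, -84.8]
force: [-5.8, -4.4, 4.2]
grip_width: 0.0395
```

It now slides down at +4 N, as friction minus weight predicts. Continuing.

Call:
carry_out:
  increments:
    - [0,0,-0.0005,0,1]
    - [0,0,-0.001,0,1]
    - [0,0,-0.001,0,1]

```text
time_s: 11.3
tool_pos: [0.613, 0.1897, 0.4115]
tool_rot: [-179.6, -0.0, -84.8]
force: [-5.9, -4.3, 3.5]
grip_width: 0.0392
```

Call:
carry_out:
  increments:
    - [0,0,-0.0005,0,1]
    - [0,0,-0.001,0,1]
    - [0,0,-0.001,0,1]

```text
time_s: 11.6
tool_pos: [0.613, 0.1897, 0.4105]
tool_rot: [-179.6, -0.0, -84.8]
force: [-5.9, -4.4, 4.2]
grip_width: 0.0394
```

```bash
python3 m.py 6
```

```text
time_s 11.6
tool_pos [0.613  0.1897 0.4105]
force [-5.95   -4.3704  4.2264]
grip_width 0.0394
-x horn 114 [0.2527 0.2703 0.2768 0.2784]
trough 128 [0.1934 0.2093 0.2611 0.2733]
```

Call:
carry_out:
  increments:
    - [0,0,-0.0005,0,1]
    - [0,0,-0.001,0,1]
    - [0,0,-0.001,0,1]

```text
time_s: 11.95
tool_pos: [0.6129, 0.1898, 0.4104]
tool_rot: [-179.6, -0.0, -84.8]
force: [-6.7, -4.8, 7.5]
grip_width: 0.0397
```

Call:
carry_out:
  increments:
    - [0,0,-0.0005,0,1]
    - [0,0,-0.001,0,1]
    - [0,0,-0.001,0,1]

```text
time_s: 12.25
tool_pos: [0.6128, 0.1898, 0.4102]
tool_rot: [-179.5, -0.0, -84.8]
force: [-9.4, -5.0, 10.2]
grip_width: 0.0398
```

It has landed on the pawl: z has stopped at 0.4103 and the force is rising about 3 N/mm. Pressing up to about 25 N in stages.

Call:
carry_out:
  increments:
    - [-0.0005,-0.0003,-0.0005,0,1]
    - [-0.001,-0.0005,-0.001,0,1]
    - [-0.0015,-0.001,-0.0015,0,1]
    - [-0.002,-0.001,-0.002,0,1]
    - [-0.002,-0.001,-0.002,0,1]

```text
time_s: 12.75
tool_pos: [0.6118, 0.1894, 0.4101]
tool_rot: [-179.2, 0.1, -84.8]
force: [-4.9, -2.0, 15.1]
grip_width: 0.0397
```

Call:
carry_out:
  increments:
    - [0,0,-0.0005,0,1]
    - [0,0,-0.001,0,1]
    - [0,0,-0.0015,0,1]
    - [0,0,-0.0015,0,1]

```text
time_s: 13.15
tool_pos: [0.6117, 0.1895, 0.4099]
tool_rot: [-179.2, 0.0, -84.8]
force: [-6.9, -4.0, 21.4]
grip_width: 0.0394
```

Call:
carry_out:
  increments:
    - [0,0,-0.0005,0,1]
    - [0,0,-0.001,0,1]
    - [0,0,-0.001,0,1]
    - [0,0,-0.001,0,1]
    - [0,0,-0.001,0,1]

```text
time_s: 13.65
tool_pos: [0.6117, 0.1895, 0.4098]
tool_rot: [-179.1, 0.0, -84.8]
force: [-8.9, -4.8, 24.4]
grip_width: 0.0394
```

```bash
python3 m.py 7
```

```text
time_s 13.65
tool_pos [0.6117 0.1895 0.4098]
force [-8.9336 -4.8352 24.4455]
grip_width 0.0394
-x horn 113 [0.2505 0.2702 0.2761 0.277 ]
trough 117 [0.1939 0.2095 0.2605 0.271 ]
```

View pics/side7.png

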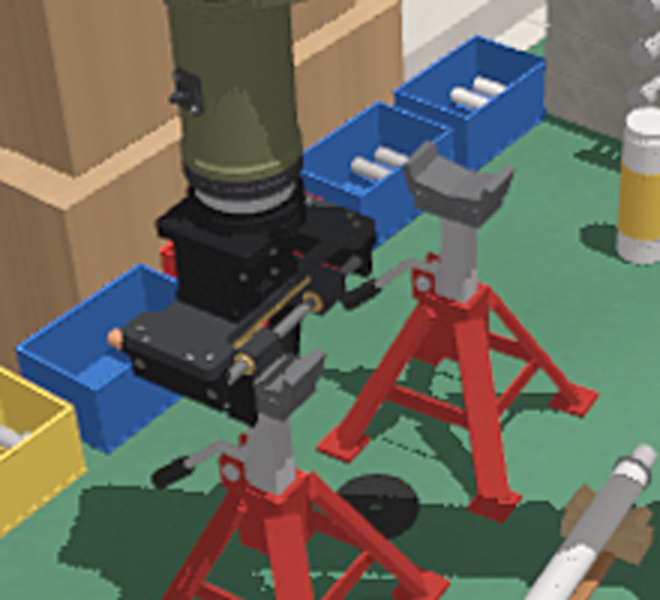

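Call:
carry_out:
  increments:
    - [0,0,0,0,1]
    - [0,0,0,0,1]
    - [0,0,0,0,1]
    - [0,0,0,0,1]
    - [0,0,0,0,1]
    - [0,0,0,0,1]

```text
time_s: 14.3
tool_pos: [0.6117, 0.1896, 0.4098]
tool_rot: [-179.1, 0.0, -84.8]
force: [-8.8, -5.8, 23.3]
grip_width: 0.0395
```

Call:
carry_out:
  increments:
    - [0,0,0,0,1]
    - [0,0,0,0,1]
    - [0,0,0,0,1]
    - [0,0,0,0,1]
    - [0,0,0,0,1]
    - [0,0,0,0,1]

```text
time_s: 14.9
tool_pos: [0.6116, 0.1895, 0.4097]
tool_rot: [-179.1, 0.0, -84.8]
force: [-7.8, -4.7, 22.9]
grip_width: 0.0397
```

The load held for 1.3 s at 23–24 N with no movement, and the handle is hanging low. Unloading, then releasing and lifting away.

Call:
carry_out:
  increments:
    - [0,0,0.001,0,1]
    - [0.001,0.0005,0.002,0,1]
    - [0.001,0.0005,0.003,0,1]
    - [0.001,0.0005,0.004,0,1]
    - [0.001,0.0005,0.005,0,1]
    - [0.001,0.0005,0.005,0,1]

```text
time_s: 15.5
tool_pos: [0.6125, 0.1895, 0.4099]
tool_rot: [-179.4, 0.0, -84.8]
force: [-4.4, -3.6, 10.4]
grip_width: 0.0397
```

Call:
carry_out:
  increments:
    - [0,0,0.001,0,1]
    - [0,0,0.002,0,1]
    - [0,0,0.0025,0,1]
    - [0,0,0.0025,0,1]

```text
time_s: 15.9
tool_pos: [0.6127, 0.1894, 0.4099]
tool_rot: [-179.5, 0.1, -84.8]
force: [-0.4, -1.1, 7.5]
grip_width: 0.0393
```

Call:
carry_out:
  increments:
    - [0,0,0,0,0.5]
    - [0,0,0,0,0]
    - [0,0,0,0,-0.5]
    - [0,0,0,0,-1]
    - [0,0,0,0,-1]
    - [0,0,0,0,-1]

```text
time_s: 16.5
tool_pos: [0.6116, 0.1886, 0.4056]
tool_rot: [180.0, 0.0, -84.8]
force: [0.1, -0.2, 0.3]
grip_width: 0.0677
```

Call:
carry_out:
  increments:
    - [0,0,0,0,-1]
    - [0,0,0.005,0,-1]
    - [0,0,0.015,0,-1]
    - [0,0,0.035,0,-1]
    - [0,0,0.065,0,-1]
    - [0,0,0.1,0,-1]
    - [0,0,0.13,0,-1]
    - [-0.02,-0.01,0.145,8,-1]
    - [-0.05,-0.03,0.145,16,-1]
    - [-0.08,-0.048,0.145,24,-1]
    - [-0.11,-0.065,0.145,32,-1]
    - [-0.14,-0.083,0.145,40,-1]
    - [-0.17,-0.1,0.145,48,-1]
    - [-0.1736,-0.1033,0.145,56,-1]
    - [-0.1736,-0.1033,0.145,64,-1]
    - [-0.1736,-0.1033,0.145,72,-1]
    - [-0.1736,-0.1033,0.12,80,-1]
    - [-0.1736,-0.1033,0.09,88,-1]
    - [-0.1736,-0.1033,0.06,91.5,-1]
    - [-0.1736,-0.1033,0.04,91.5,-1]

```text
time_s: 18.5
tool_pos: [0.4374, 0.0858, 0.4448]
tool_rot: [180.0, 0.0, 6.8]
force: [0.2, -0.1, 0.2]
grip_width: 0.0868
```

```bash
python3 - <<'E'
from h import *
o=env.get_obs()
for k in("time_s","qpos","tool_pos","tool_rot","force","grip_width"):print(k,np.round(o[k],4))
a=np.radians(5.4);ux=np.array([np.cos(a),np.sin(a)]);uy=np.array([-ux[1],ux[0]])
for n in("side","top"):
    im,d=env.read_camera(n);np.savez(f"{n}8.npz",im=im,d=d);cv2.imwrite(f"pics/{n}8.png",im[:,:,::-1]);w=cloud(n,d)
    for nm,L in(("L",[.6142,.1887]),("R",[.6378,-.0756])):
        s=(w[...,:2]-np.array(L))@ux;tt=(w[...,:2]-np.array(L))@uy
        m=(s>-.046)&(s<-.030)&(abs(tt)<.017)&(w[...,2]>.22)&(w[...,2]<.295)
        m2=(abs(s)<.01)&(abs(tt)<.017)&(w[...,2]>.21)&(w[...,2]<.295)
        mh=(s>.06)&(s<.13)&(abs(tt)<.06)&(w[...,2]>.06)&(w[...,2]<.15)&(im.max(-1)<70)
        print(n,nm,"horn",m.sum(),np.percentile(w[...,2][m],[50,90,98]).round(4) if m.sum() else"","trough",m2.sum(),np.percentile(w[...,2][m2],[20,50,80]).round(4) if m2.sum() else "","handle",mh.sum(),np.percentile(w[...,2][mh],[5,50]).round(4) if mh.sum() else "")
E
```

```text
time_s 18.5
qpos [ 32.8933  -8.3458 -42.383  105.435   -5.652   80.8207  -1.4585]
tool_pos [0.4374 0.0858 0.4448]
tool_rot [1.799635e+02 2.550000e-02 6.820500e+00]
force [ 0.2129 -0.0519  0.2167]
grip_width 0.0868
side L horn 106 [0.2692 0.2753 0.2764] trough 138 [0.22   0.2584 0.26  ] handle 72 [0.1002 0.118 ]
side R horn 43 [0.2729 0.2759 0.2776] trough 41 [0.2584 0.26   0.2612] handle 66 [0.0992 0.1153]
top L horn 83 [0.2749 0.2767 0.2782] trough 169 [0.2585 0.2597 0.2608] handle 74 [0.1065 0.1216]
top R horn 82 [0.2757 0.2774 0.2789] trough 167 [0.2587 0.2602 0.2613] handle 73 [0.103  0.1224]
```

View pics/side8.png

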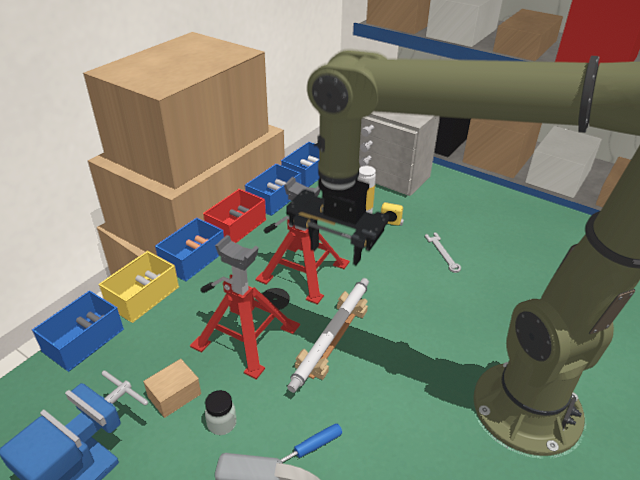

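Post trough and horns now match the mate's within 1 mm, and the handle hangs the same. Checking the axle's height before gripping.

```bash
python3 - <<'E'
from h import *
for n in("top0","side0"):
    f=np.load(n+".npz");w=cloud(n[:-1],f["d"]);g=f["im"].astype(int)
    m=(w[...,0]>.38)&(w[...,0]<.5)&(w[...,1]>-.13)&(w[...,1]<.3)&(w[...,2]>.02)&(w[...,2]<.08)
    a=np.radians(6.65);ux=np.array([np.cos(a),np.sin(a)]);uy=np.array([-ux[1],ux[0]])
    s=(w[...,:2]-np.array([.438,.0853]))@ux;t=(w[...,:2]-np.array([.438,.0853]))@uy
    for t0 in(-.16,-.08,-.03,0,.03,.08,.16):
        k=m&(abs(t-t0)<.012)
        # circle fit in (s,z)
        from scipy.optimize import least_squares
        S,Z=s[k],w[...,2][k]
        kk=(Z>.045)
        r=least_squares(lambda p:np.hypot(S[kk]-p[0],Z[kk]-p[1])-.014,[0,.048],loss="soft_l1",f_scale=.001).x
        print(n,t0,k.sum(),"zmax",np.percentile(Z,[90,98]).round(4),"fit s,z",r.round(4),"srange",S.min().round(4),S.max().round(4))
E
```

```text
top0 -0.16 104 zmax [0.0545 0.0569] fit s,z [0.0027 0.0389] srange -0.0118 0.0182
top0 -0.08 113 zmax [0.0543 0.0558] fit s,z [0.002  0.0388] srange -0.0117 0.0158
top0 -0.03 113 zmax [0.0538 0.0554] fit s,z [0.0021 0.0387] srange -0.0117 0.0159
top0 0 109 zmax [0.054  0.0558] fit s,z [0.0023 0.0389] srange -0.0119 0.016
top0 0.03 112 zmax [0.0535 0.0552] fit s,z [0.002  0.0392] srange -0.0117 0.0158
top0 0.08 192 zmax [0.0529 0.0554] fit s,z [0.002  0.0387] srange -0.0327 0.0354
top0 0.16 106 zmax [0.0543 0.0561] fit s,z [0.002  0.0392] srange -0.0135 0.0168
side0 -0.16 72 zmax [0.0543 0.0573] fit s,z [0.0033 0.0388] srange -0.0127 0.0187
side0 -0.08 89 zmax [0.0525 0.0554] fit s,z [0.0026 0.0379] srange -0.0267 0.0295
side0 -0.03 101 zmax [0.0526 0.0545] fit s,z [0.0027 0.0378] srange -0.0122 0.016
side0 0 96 zmax [0.0524 0.0537] fit s,z [0.0025 0.0379] srange -0.0124 0.0143
side0 0.03 105 zmax [0.0525 0.0546] fit s,z [0.002  0.0381] srange -0.0115 0.0151
side0 0.08 153 zmax [0.0529 0.0547] fit s,z [0.0027 0.0385] srange -0.0319 0.0355
side0 0.16 164 zmax [0.0537 0.0568] fit s,z [0.0022 0.0384] srange -0.0145 0.0187
```

Both cameras put the axle's centre line about 39 mm above the counter, where the text says about 48. I trust the pictures, since the counter and mate heights check out, and will grip at about 42 mm. The centre is at (0.440, 0.086).

Call:
carry_out:
  increments:
    - [0.003,0,-0.03,0,-1]
    - [0.003,0,-0.07,0,-1]
    - [0.003,0,-0.11,0,-1]
    - [0.003,0,-0.15,0,-1]
    - [0.003,0,-0.17,0,-1]
    - [0.003,0,-0.18,0,-1]
    - [0.003,0,-0.185,0,-1]
    - [0.003,0,-0.185,0,-1]
    - [0.003,0,-0.185,0,-1]

```text
time_s: 19.5
tool_pos: [0.4418, 0.0855, 0.2622]
tool_rot: [180.0, -0.1, 6.7]
force: [0.6, -0.1, -0.8]
grip_width: 0.0873
```

```bash
python3 - <<'E'
from h import *
o=env.get_obs()
for k in("time_s","qpos","tool_pos","tool_rot","force","grip_width"):print(k,np.round(o[k],4))
im,d=env.read_camera("side");np.savez("side9.npz",im=im,d=d);cv2.imwrite("pics/side9.png",cv2.resize(im[180:420,240:440,::-1],None,fx=2.5,fy=2.5,interpolation=cv2.INTER_CUBIC))
E
```

```text
time_s 19.5
qpos [ 30.9528   3.821  -45.9793 118.7464   3.2725  58.4951  -9.993 ]
tool_pos [0.4418 0.0855 0.2622]
tool_rot [ 1.79978e+02 -1.47400e-01  6.67440e+00]
force [ 0.5893 -0.0631 -0.7939]
grip_width 0.0873
```

View pics/side9.png

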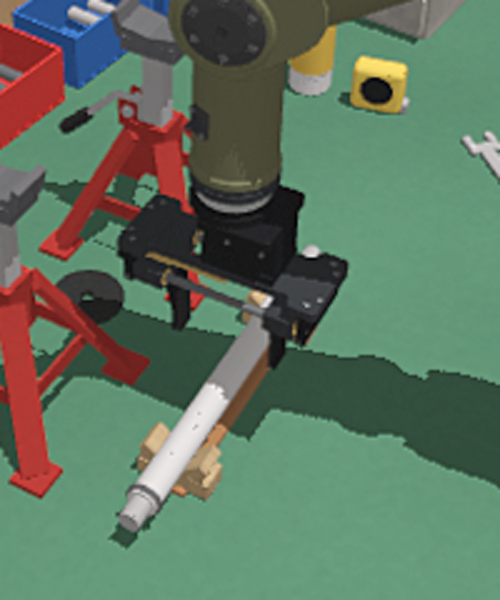

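The fingers straddle the axle between the blocks (side crop about 240,330), clear of the stand feet. Going down and closing.

Call:
carry_out:
  increments:
    - [-0.001,0,-0.01,0,-1]
    - [-0.001,0,-0.02,0,-1]
    - [-0.001,0,-0.03,0,-1]
    - [-0.001,0,-0.04,0,-1]
    - [-0.001,0,-0.048,0,-1]
    - [-0.001,0,-0.054,0,-1]
    - [-0.001,0,-0.056,0,-1]
    - [-0.001,0,-0.056,0,-1]
  grip_force: 40

```text
time_s: 20.35
tool_pos: [0.4399, 0.0853, 0.2045]
tool_rot: [-180.0, 0.0, 6.7]
force: [0.0, 0.8, -0.1]
grip_width: 0.0873
```

Call:
carry_out:
  increments:
    - [0,0,0,0,-0.5]
    - [0,0,0,0,0]
    - [0,0,0,0,0.3]
    - [0,0,0,0,0.6]
    - [0,0,0,0,1]
    - [0,0,0,0,1]
    - [0,0,0,0,1]
    - [0,0,0,0,1]
  grip_force: 40

```text
time_s: 21.15
tool_pos: [0.44, 0.0853, 0.2048]
tool_rot: [180.0, -0.0, 6.7]
force: [0.7, 0.1, -0.3]
grip_width: 0.0312
```

Call:
carry_out:
  increments:
    - [0,0,0,0,1]
    - [0,0,0,0,1]
    - [0,0,0,0,1]

```text
time_s: 21.45
tool_pos: [0.4395, 0.0853, 0.2047]
tool_rot: [180.0, 0.1, 6.7]
force: [-4.6, -1.6, 5.5]
grip_width: 0.0268
```

```bash
python3 - <<'E'
from h import *
im,d=env.read_camera("side");cv2.imwrite("pics/side10.png",cv2.resize(im[220:420,240:420,::-1],None,fx=3,fy=3,interpolation=cv2.INTER_CUBIC))
E
```

```text
(no output)
```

View pics/side10.png

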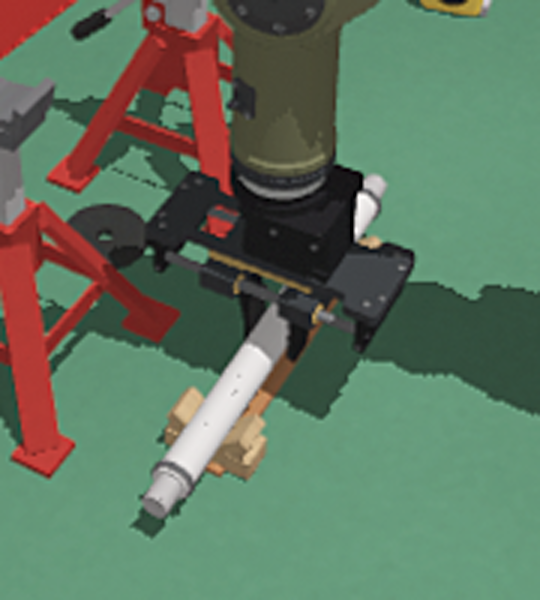

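The axle is gripped between the pads. Lifting gently and checking the weight.

Call:
carry_out:
  increments:
    - [0,0,0.003,0,1]
    - [0,0,0.006,0,1]
    - [0,0,0.01,0,1]
    - [0,0,0.016,0,1]
    - [0,0,0.024,0,1]
    - [0,0,0.03,0,1]
    - [0,0,0.03,0,1]
    - [0,0,0.03,0,1]

```text
time_s: 22.3
tool_pos: [0.44, 0.0852, 0.235]
tool_rot: [180.0, -0.0, 6.7]
force: [-0.2, -0.8, -6.2]
grip_width: 0.0269
```

```bash
python3 - <<'E'
from h import *
o=env.get_obs()
for k in("tool_pos","tool_rot","force","wrist_torque","grip_width"):print(k,np.round(o[k],4))
im,d=env.read_camera("side");cv2.imwrite("pics/side11.png",cv2.resize(im[220:420,240:420,::-1],None,fx=3,fy=3,interpolation=cv2.INTER_CUBIC))
E
```

```text
tool_pos [0.44   0.0852 0.235 ]
tool_rot [ 1.799768e+02 -3.850000e-02  6.674200e+00]
force [-0.2424 -0.799  -6.2306]
wrist_torque [-0.0413 -0.1236  0.0059]
grip_width 0.0269
```

View pics/side11.png

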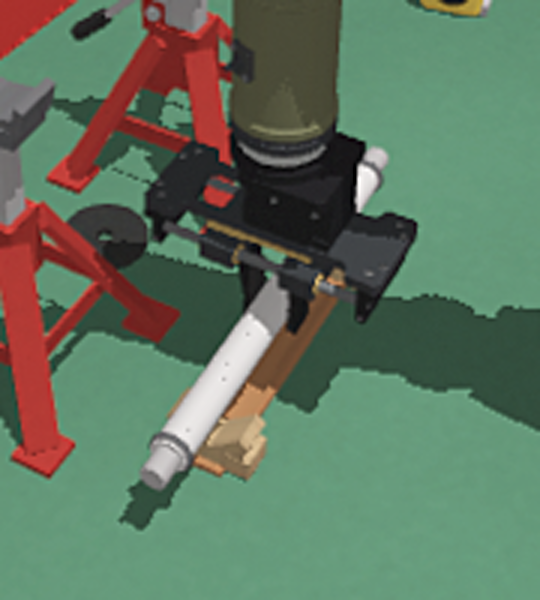

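The axle weighs 6.2 N and hangs level. Raising it above the horns, then moving over the midpoint of the saddles (0.626, 0.057) at yaw 5.1°.

Call:
carry_out:
  increments:
    - [0,0,0.02,0,1]
    - [0,0,0.05,0,1]
    - [0,0,0.08,0,1]
    - [0,0,0.11,0,1]
    - [0,0,0.14,0,1]
    - [0,0,0.17,0,1]
    - [0,0,0.2,0,1]
    - [0,0,0.225,0,1]
    - [0,0,0.245,0,1]
    - [0,0,0.255,0,1]
    - [0,0,0.26,0,1]
    - [0,0,0.26,0,1]

```text
time_s: 23.55
tool_pos: [0.4399, 0.0853, 0.4944]
tool_rot: [-180.0, 0.0, 6.7]
force: [0.1, -0.4, -5.7]
grip_width: 0.0275
```

Call:
carry_out:
  increments:
    - [0.005,0,0,0,1]
    - [0.015,-0.002,0,0,1]
    - [0.03,-0.005,0,-0.5,1]
    - [0.05,-0.008,0,-1,1]
    - [0.07,-0.011,0,-1.5,1]
    - [0.09,-0.014,0,-1.6,1]
    - [0.11,-0.017,0,-1.6,1]
    - [0.13,-0.02,0,-1.6,1]
    - [0.15,-0.023,0,-1.6,1]
    - [0.165,-0.025,0,-1.6,1]
    - [0.177,-0.027,0,-1.6,1]
    - [0.183,-0.028,0,-1.6,1]
    - [0.186,-0.0285,0,-1.6,1]
    - [0.186,-0.0285,0,-1.6,1]
    - [0.186,-0.0285,0,-1.6,1]

```text
time_s: 25.05
tool_pos: [0.6257, 0.057, 0.4947]
tool_rot: [-180.0, 0.0, 5.1]
force: [0.4, 0.2, -5.8]
grip_width: 0.0267
```

```bash
cat > ax.py <<'E'
from h import *
import sys
t=sys.argv[1]
o=env.get_obs()
for k in("time_s","tool_pos","tool_rot","force","wrist_torque","grip_width"):print(k,np.round(o[k],4))
A=np.array([.626,.0567]);a=np.radians(5.08);ux=np.array([np.cos(a),np.sin(a)]);uy=np.array([-ux[1],ux[0]])
from scipy.optimize import least_squares
for n in("side","top"):
    im,d=env.read_camera(n);np.savez(f"{n}{t}.npz",im=im,d=d)
    b=(170,130,400,310)
    cv2.imwrite(f"pics/{n}{t}.png",cv2.resize(im[b[1]:b[3],b[0]:b[2],::-1],None,fx=3.2,fy=3.2,interpolation=cv2.INTER_CUBIC))
    w=cloud(n,d);s=(w[...,:2]-A)@ux;q=(w[...,:2]-A)@uy
    g=im.astype(int)
    m=(abs(s)<.03)&(abs(q)<.2)&(w[...,2]>.24)&(w[...,2]<.36)&(g.min(-1)>100)
    if m.sum()>20:print(n,m.sum(),"y range",q[m].min().round(4),q[m].max().round(4))
    for t0 in(-.16,-.10,-.06,.06,.10,.16):
        k=m&(abs(q-t0)<.015)
        if k.sum()<15: continue
        S,Z=s[k],w[...,2][k]
        r=least_squares(lambda p:np.hypot(S-p[0],Z-p[1])-.014,[np.median(S),Z.max()-.014],loss="soft_l1",f_scale=.001).x
        print(" ",t0,k.sum(),"s,z",r.round(4))
E
python3 ax.py 12
```

```text
time_s 25.05
tool_pos [0.6257 0.057  0.4947]
tool_rot [-1.799998e+02  1.760000e-02  5.101900e+00]
force [ 0.3752  0.2043 -5.8443]
wrist_torque [ 0.0308 -0.1157 -0.0164]
grip_width 0.0267
side 1334 y range -0.1861 0.1928
  -0.16 25 s,z [-0.0007  0.3224]
  -0.1 17 s,z [-0.0151  0.2504]
  -0.06 18 s,z [0.0016 0.3277]
  0.06 142 s,z [0.0011 0.3282]
  0.1 154 s,z [0.0005 0.3284]
  0.16 220 s,z [0.     0.3256]
top 2029 y range -0.1872 0.1868
  -0.16 225 s,z [0.0004 0.3282]
  -0.1 251 s,z [0.0004 0.3287]
  0.1 252 s,z [2.000e-04 3.287e-01]
  0.16 239 s,z [-3.000e-04  3.275e-01]
```

View pics/side12.png

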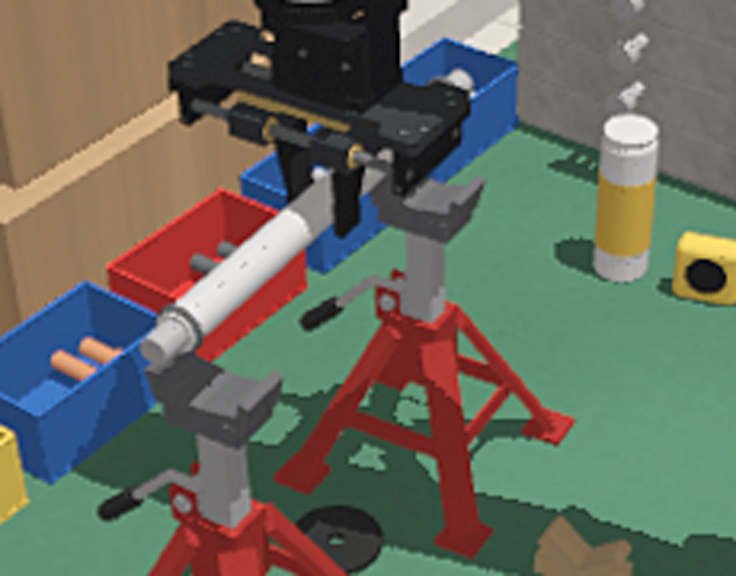

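View pics/top12.png

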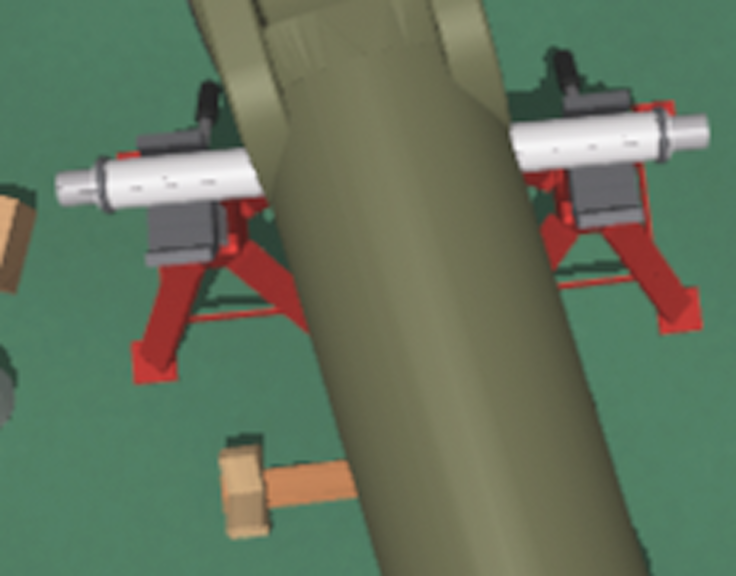

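The axle is level at z 0.3286, centred over the line between the saddles (offsets below 1 mm, ends at ±187 mm), and should seat at 0.273, which is 55.6 mm down. Descending, slow at the end.

Call:
carry_out:
  increments:
    - [0,0,-0.005,0,1]
    - [0,0,-0.012,0,1]
    - [0,0,-0.02,0,1]
    - [0,0,-0.028,0,1]
    - [0,0,-0.035,0,1]
    - [0,0,-0.041,0,1]
    - [0,0,-0.046,0,1]
    - [0,0,-0.049,0,1]
    - [0,0,-0.051,0,1]
    - [0,0,-0.051,0,1]
    - [0,0,-0.051,0,1]

```text
time_s: 26.25
tool_pos: [0.626, 0.0568, 0.4441]
tool_rot: [180.0, -0.0, 5.1]
force: [-0.3, 0.6, -6.0]
grip_width: 0.0271
```

Call:
carry_out:
  increments:
    - [0,0,-0.001,0,1]
    - [0,0,-0.002,0,1]
    - [0,0,-0.003,0,1]
    - [0,0,-0.003,0,1]

```text
time_s: 26.65
tool_pos: [0.6259, 0.0567, 0.4406]
tool_rot: [180.0, 0.0, 5.1]
force: [-0.5, 0.3, -6.1]
grip_width: 0.0268
```

Call:
carry_out:
  increments:
    - [0,0,-0.0005,0,1]
    - [0,0,-0.001,0,1]
    - [0,0,-0.001,0,1]

```text
time_s: 26.95
tool_pos: [0.6259, 0.0567, 0.4397]
tool_rot: [180.0, 0.0, 5.1]
force: [-0.5, -0.0, -6.2]
grip_width: 0.027
```

```bash
python3 ax.py 13
```

```text
time_s 26.95
tool_pos [0.6259 0.0567 0.4397]
tool_rot [1.799963e+02 2.700000e-03 5.081300e+00]
force [-0.457  -0.0228 -6.2024]
wrist_torque [-0.0552 -0.1513  0.0027]
grip_width 0.027
side 1138 y range -0.187 0.1923
  -0.16 44 s,z [0.0044 0.2727]
  -0.06 15 s,z [0.002  0.2731]
  0.06 141 s,z [0.0015 0.2729]
  0.1 147 s,z [0.0012 0.2735]
  0.16 197 s,z [0.0008 0.2722]
top 1958 y range -0.1864 0.1869
  -0.16 214 s,z [0.0009 0.273 ]
  -0.1 229 s,z [0.0008 0.2734]
  0.06 38 s,z [0.0003 0.2731]
  0.1 218 s,z [0.0006 0.2734]
  0.16 224 s,z [0.0006 0.2722]
```

Axle reads 0.273, right at contact, but it still hangs (-6.2 N). Half-millimetre steps now.

Call:
carry_out:
  increments:
    - [0,0,-0.0005,0,1]
    - [0,0,-0.001,0,1]
    - [0,0,-0.001,0,1]

```text
time_s: 27.35
tool_pos: [0.626, 0.0568, 0.4394]
tool_rot: [180.0, -0.0, 5.1]
force: [-1.9, -0.4, -2.6]
grip_width: 0.0274
```

Call:
carry_out:
  increments:
    - [0,0,-0.0005,0,1]
    - [0,0,-0.001,0,1]
    - [0,0,-0.001,0,1]

```text
time_s: 27.65
tool_pos: [0.6259, 0.0569, 0.4393]
tool_rot: [180.0, -0.1, 5.1]
force: [-4.1, -0.2, 5.2]
grip_width: 0.0271
```

The axle is seated on the saddles. I'll ease off to about zero force and open.

Call:
carry_out:
  increments:
    - [-0.0005,0,0.0005,0,1]
    - [-0.0005,0,0.001,0,1]
    - [-0.0005,0,0.001,0,1]
  grip_force: 10

```text
time_s: 27.95
tool_pos: [0.6257, 0.0568, 0.4393]
tool_rot: [180.0, -0.1, 5.1]
force: [-0.3, -0.7, 3.2]
grip_width: 0.0274
```

Call:
carry_out:
  increments:
    - [0,0,0,0,0.5]
    - [0,0,0,0,0.2]
    - [0,0,0,0,-0.2]
    - [0,0,0,0,-0.6]
    - [0,0,0,0,-1]
    - [0,0,0,0,-1]
    - [0,0,0,0,-1]
    - [0,0,0,0,-1]

```text
time_s: 28.75
tool_pos: [0.6255, 0.0568, 0.4387]
tool_rot: [-180.0, -0.0, 5.1]
force: [-0.6, 0.7, 0.9]
grip_width: 0.0746
```

```bash
python3 ax.py 14
```

```text
time_s 28.75
tool_pos [0.6255 0.0568 0.4387]
tool_rot [-1.79999e+02 -6.00000e-04  5.08600e+00]
force [-0.5659  0.652   0.8752]
wrist_torque [ 0.0267 -0.1074  0.0474]
grip_width 0.0746
side 1201 y range -0.1866 0.193
  -0.16 48 s,z [0.0025 0.2726]
  0.06 135 s,z [0.0005 0.2726]
  0.1 152 s,z [2.000e-04 2.727e-01]
  0.16 193 s,z [-0.0005  0.272 ]
top 1987 y range -0.1867 0.187
  -0.16 215 s,z [-2.000e-04  2.727e-01]
  -0.1 234 s,z [0.     0.2734]
  0.06 39 s,z [-1.000e-04  2.736e-01]
  0.1 216 s,z [-1.00e-04  2.73e-01]
  0.16 236 s,z [-0.0004  0.2716]
```

Axle rests at 0.273 at both ends. I'll lift straight up and clear.

Call:
carry_out:
  increments:
    - [0,0,0,0,-1]
    - [0,0,0,0,-1]
    - [0,0,0.005,0,-1]
    - [0,0,0.015,0,-1]
    - [0,0,0.03,0,-1]
    - [0,0,0.05,0,-1]
    - [0,0,0.075,0,-1]
    - [0,0,0.1,0,-1]
    - [0,0,0.12,0,-1]
    - [-0.03,0,0.13,0,-1]
    - [-0.06,-0.02,0.13,0,-1]
    - [-0.09,-0.05,0.13,0,-1]
    - [-0.1,-0.09,0.13,0,-1]
    - [-0.11,-0.13,0.13,0,-1]
    - [-0.12,-0.17,0.13,0,-1]
    - [-0.12,-0.21,0.13,0,-1]
    - [-0.12,-0.25,0.13,0,-1]
    - [-0.12,-0.29,0.13,0,-1]
    - [-0.12,-0.3,0.13,0,-1]
    - [-0.12,-0.3,0.13,0,-1]

```text
time_s: 30.85
tool_pos: [0.5051, -0.2452, 0.5694]
tool_rot: [-180.0, -0.0, 4.9]
force: [-0.3, -0.1, 0.0]
grip_width: 0.0867
```

```bash
python3 ax.py 15; python3 - <<'E'
from h import *
a=np.radians(5.4);ux=np.array([np.cos(a),np.sin(a)]);uy=np.array([-ux[1],ux[0]])
for n in("side","top"):
    f=np.load(f"{n}15.npz");im,d=f["im"],f["d"];w=cloud(n,d);cv2.imwrite(f"pics/{n}15full.png",im[:,:,::-1])
    for nm,L in(("L",[.6142,.1887]),("R",[.6378,-.0756])):
        s=(w[...,:2]-np.array(L))@ux;tt=(w[...,:2]-np.array(L))@uy
        m=(s>-.046)&(s<-.030)&(abs(tt)<.017)&(w[...,2]>.22)&(w[...,2]<.295)
        mh=(s>.06)&(s<.13)&(abs(tt)<.06)&(w[...,2]>.06)&(w[...,2]<.15)&(im.max(-1)<70)
        print(n,nm,"horn",np.percentile(w[...,2][m],[50,90,98]).round(4),"handle",np.percentile(w[...,2][mh],[5,50]).round(4) if mh.sum() else "")
E
```

```text
time_s 30.85
tool_pos [ 0.5051 -0.2452  0.5694]
tool_rot [-1.799946e+02 -3.580000e-02  4.881300e+00]
force [-0.344  -0.0709  0.0146]
wrist_torque [-0.0236 -0.0789 -0.0149]
grip_width 0.0867
side 1716 y range -0.1879 0.1923
  -0.16 75 s,z [0.0012 0.2719]
  -0.1 108 s,z [0.0003 0.2731]
  -0.06 112 s,z [0.0011 0.2731]
  0.06 140 s,z [2.00e-04 2.73e-01]
  0.1 146 s,z [0.0003 0.2724]
  0.16 191 s,z [0.    0.272]
top 3177 y range -0.1862 0.1869
  -0.16 239 s,z [-0.0004  0.272 ]
  -0.1 239 s,z [-0.      0.2733]
  -0.06 216 s,z [-1.000e-04  2.731e-01]
  0.06 219 s,z [-0.0004  0.2729]
  0.1 223 s,z [1.000e-04 2.728e-01]
  0.16 250 s,z [-0.0004  0.2719]
side L horn [0.2698 0.2757 0.2765] handle [0.1001 0.1194]
side R horn [0.272 0.276 0.277] handle [0.1002 0.1183]
top L horn [0.2749 0.2766 0.2785] handle [0.1064 0.123 ]
top R horn [0.2755 0.2779 0.2785] handle [0.1032 0.122 ]
```

View pics/side15full.png

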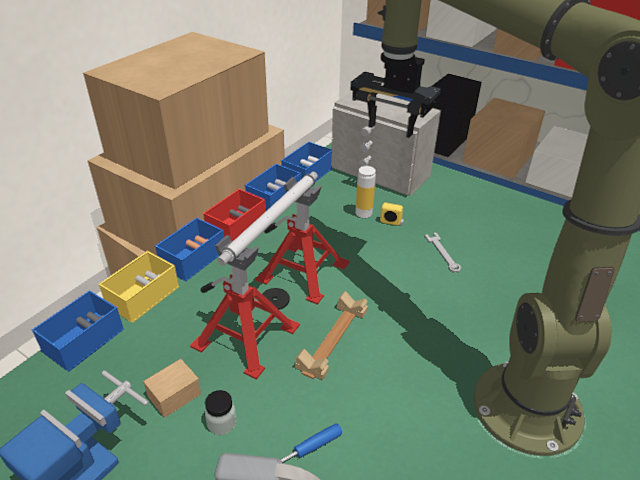

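View pics/top15full.png

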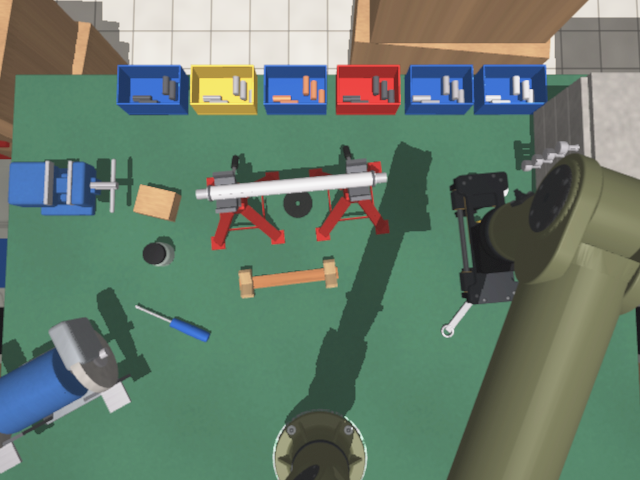

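The axle lies across both saddles: top picture from (200,193) to (385,178), level at z 0.273 at both ends. The blocks are empty, the bystanders are in their places and the arm is clear. Handing in.

```bash
python3 -c "
from cell import env
print(env.sign_off(), env.get_obs()['time_s'])"
```

```text
the job is handed in; nothing more can be done
the job is handed in; nothing more can be done
```

The job is done and handed in at about 31 s of robot time, but no verdict was reported, so the result rests on my own checks.

**Raising the post:** I gripped the left (lower) saddle at about 0.219 m and raised it to about 0.263 m. The pawl dropped in, with its handle level with the mate's.

**Proving the lock:** I eased the post down at about 4 N until it landed on the pawl. I then bore down with 23–24 N for about 1.3 s, and it gave no more than 0.1 mm. I estimate the pawl carried about 20 N, allowing for the guide's drag and the post's weight; this was not measured directly.

**Placing the axle:** I lifted it from the blocks, set it across both saddles with about 11 N at most, eased off and released it.

**Last checks:**
- **Axle:** its centre line is 0.273 m high at both ends, which is 14 mm above the trough. Its slope is under about 0.005 rad.
- **Post:** its horns are within about 1 mm of the mate's height.
- **Pawl handle:** it matches the mate's in the side view. In the top view the lowest points read 3 mm higher, while the medians agree to 1 mm.
- **Bystanders:** they look unmoved in the pictures.

**Disagreements with expectations:**
- **Axle height:** in the blocks its centre line measured about 39 mm in both cameras, against the stated 48 mm. I gripped at about 41 mm, and it held.
- **Lifting force:** the last few millimetres took up to 28 N, where about 18 N was expected. I put this down to side load in the guide.

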